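# Pack the tape-measure housing in its case, wedge it tight and shut the lid

## Task

Lay the brass tape-measure housing, knob up, on the floor of the long bay in the open instrument case, then fill the space left in the bay with the foam wedge, narrow side down, pressing it down until it is fully home and nothing stands above the rim. After that bring the lid down without slamming or forcing it and press its front edge until the catch snaps and the lid is fully shut; leave the other things on the counter where they are.

Things in the scene. Friction and masses are not known exactly. Their poses are not given: they have to be found in the camera images.
- case: Open black instrument case, fixed: 160 mm across (its x) by 230 mm long (its y), rim 55 mm above the counter, walls 5 mm, inner floor 5 mm up. Origin: centre of the underside; x to the hinged long side, y along the bay to its bare end (nearer the robot), z up. The bay is on the line x = 0, between low ribs 72 mm apart, 11 mm above the floor, 4 mm thick; beside them 35 mm of clear floor
- bay_wall (a point): Foot of the bay's bare end wall, middle of its inner face, at floor level: x 0, y +110, z 5 mm in the case; axes as the case. This wall reaches the 55 mm rim
- bay_pad (a point): Foot of the foam pad that ends the bay, middle of its face when not squeezed: x 0, y -43, z 5 mm in the case; axes as the case. Pad 70 mm wide, its top 44 mm above the counter; it gives up to 7 mm towards -y, about 1 N per mm. Housing and wedge fill the bay with some 3.5 mm of squeeze. A partition and a small compartment beyond it are not used
- lid_hinge (a point): Middle of the hinge line: x +80, y 0, z 55.5 mm in the case; axes as the case (fixed). The lid turns about the case's y axis through this point
- lid_edge (a point): On the lid: middle of its outer (when shut, upper) face at the free front edge, 172 mm from the hinge line. The lid is a flat plate 172 by 230 mm and 10 mm thick, its inner face through the hinge line, with a short steel tongue under the middle of the front edge
- lid (a joint): Lid angle, rad: 0 shut flush, grows as it opens; starts at 1.65 to 1.9 (stop 1.95), leaning back. A stiff hinge (0.35 N m) keeps it at any angle. At about 0.08 its tongue meets a sprung snap catch in the middle of the case's front (stands out 30 mm, 61 mm high): press the front edge down with some 5 to 12 N until it snaps past and stays at 0
- housing: Heavy brass tape-measure housing: a flat block with rounded corners, 96 mm (its x) by 64 mm (its y) by 30 mm high, with a polished steel winding knob 28 mm across in the middle of the top (46 mm overall). 0.35 to 0.65 kg, lying knob up on the counter. Origin: centre of its underside, z up
- wedge: Dark stiff foam wedge, 56 mm wide (its y), 42 mm high. Upright face at x -26 mm; the other end slopes outwards from x +26 at the foot to +38 mm at the top (underside 52, top 64 mm long). Stands narrow side down. Origin: centre of the underside, z up. Upright face goes to the bare wall, sloping face to the housing. Its own weight leaves it short of the floor; press it home with some 4 to 15 N
- brick: Plain rectangular brick of the same foam, 100 x 56 x 30 mm, too long for the gap; not needed. Origin: centre of its underside
- dring0: Chrome D-ring buckle, about 40 mm, 6 mm thick, flat on the counter; stays. Origin near its middle
- dring1: Chrome D-ring buckle like the first; stays
- dring2: Chrome D-ring buckle like the first; stays
- sleeve: Translucent green silicone finger sleeve standing upright, 27 mm across, 75 mm high; stays. Origin at the centre of its foot
- taperoll: Roll of strapping lying flat, 80 mm across, 38 mm high; stays. Origin at the centre of its underside
Mind the look-alikes: they are no part of the job. Leave any green or turquoise look-alike of the wedge alone.

How it is judged:
By the outcome, as a careful person would: the job done as asked, in the order asked, and still so for the second after the job is handed in, with the robot touching nothing.
It also fails if it takes over 72 s, if anything falls off the work surface, if the arm or the gripper's body presses on something with over 40 N, if the wrist force passes 120 N, or if a joint passes its speed limit or range.

## Robot

A 6-joint arm with a two-finger parallel gripper is mounted at the origin on the work surface. World frame = base frame: x ahead of the robot, y to its left, z up, the work surface at z = 0. Lengths are in m, angles in degrees, forces in N, time in s.
With the tool pointing down it reaches from about 0.25 to 0.725 m from the base axis. Payload 9.7 kg.
Tool frame: the origin (TCP) lies midway between the tips of the shut fingers; the grasp point (between the pads) lies 19 mm behind it; z points along the fingers, y is the line along which they close (so a half turn about z gives the same grasp; the last joint's range is limited). The gripper opens to 85 mm and grips with 20 to 120 N. Pads are 22 mm wide; open, the fingers measure 114 mm over their backs; the gripper's body (76 mm by 85 mm) begins 54 mm behind the grasp point. The pads swing forward as they close: fully open they stand 13 mm farther back than shut.
Start: joints at [67.151, 4.979, 10.078, 95.1, 0, 90], TCP at [0.214, 0.507, 0.231] pointing down, gripper open.
Joint ranges: [-179.16, 179.16], [-48.56, 103.87], [-65.8, 70.77], [-126.05, 130.52], [-82.76, 87.17], [-180, 180]. Speed limits (degrees/s): [127.2, 127.2, 147.25, 180, 180, 180].

## Interface

Orientations are given as [roll, pitch, yaw] about the fixed x, y, z axes, in that order (R = Rz(yaw) Ry(pitch) Rx(roll)).
In Python, from workcell import * gives the robot as it stands.
- The arm moves only by the tool servo_tool, never from a script. Its argument "moves" is a list of rows, each a list of 4 numbers: the shift along the world's x, y, z in cm, then the turn about the world's z in rad. A call has 1 to 20 rows; each row is the pose to reach, as a shift and turn from the pose commanded when the call began; what a row does not reach only later rows make up. A row lasts 1/12 s, in which the tool goes at most 41.7 mm and 7.16 degrees, less where a joint would pass 70% of its speed; a pose out of reach is approached as far as the arm can. A call with a gripper value outside its range is refused whole. "claw" is the closure, from 0 (fully open) to 1 (shut), set as the call begins (left out, the last holds). The fingers move at their own pace and stop on an object; "force" is the grip in N (left out, the last holds). Time passes only in rows, so rows that repeat a pose let the fingers close. It gives the time, the measured TCP pose, the force, the opening and the grip force at its end, in the units of the state.
- get_obs(): the state, without advancing time (a new reading comes with each control period).
- camera(name): name is "scene" or "top" or "wrist"; returns the picture (480x640x3 uint8, red, green, blue); there is no depth.
- get_calibration(name): a dict with "fx", "fy", "cx", "cy" (pixels), "k1" (the pictures are not rectified: a ray, as slopes to the right and down, at radius r is drawn at 1 + k1 r^2 times it, then the intrinsics apply), "rvec" (rotation vector, rad) and "tvec" (3), from world to camera coordinates, as OpenCV has them; the wrist camera has in their place "tool_from_camera" (4x4, takes a point from camera to tool coordinates, whose origin is the TCP and whose axes are the flange's). Camera axes: x right, y down, z forward; pixel columns grow to the right and rows downward; lengths in m; the calibration is good to about 2 mm. A picture is of the moment at which its call begins: read the wrist's pose just before it. get_calibration takes no time and is no camera call.
- job_done(): hands the job in; it is judged then, once.
The state is a dict: "time": time; "q": joint angles; "qd": joint speeds; "joint_efforts": joint torques, N m; "ee_pos": TCP position; "tcp_rot": TCP orientation; "wrist_force": force on the tool from outside, world axes, zero at the start; "torque": the same for the moment, N m; "opening": finger opening in m; "grasp_force": force on a finger pad.
Only numpy, scipy, OpenCV 4.12 (cv2) and the standard library are available. Lean on these libraries where they do the work, as an engineer would, in place of code of your own. Each camera call takes 0.05 s, during which the arm holds its last target. There are 200 camera calls.

## Working session

There is one attempt and no reset: what is moved stays moved. The work goes in short steps, Python scripts to look and compute and a tool call to move; the robot and the scene stay as the last step left them, time stands still between calls to the robot, and variables do not carry over. Pictures are saved under pics/ and viewed, at most 10 in all, crops included, and the job is handed in when it is done.

Besides the shell and the picture viewer there is one more tool, called after "Emit:" in YAML: its name, and indented under it one key for each argument. servo_tool: Moves the arm, as the interface text tells. Its arguments: {"type":"object","properties":{"moves":{"type":"array","items":{"type":"array","items":{"type":"number"}}},"claw":{"type":"number"},"force":{"type":"number"}},"required":["moves"]}

```bash
ls; mkdir -p pics
python3 - <<'E'
from workcell import *
import cv2,numpy as np
for n in ("scene","top"):
    cv2.imwrite(f"pics/{n}0.png",camera(n)[:,:,::-1]); print(n,get_calibration(n))
print(get_calibration("wrist")); print(get_obs())
E
```

```text
pics
scene {'fx': 434.5968393581122, 'fy': 434.5968393581122, 'cx': 315.10884913253193, 'cy': 244.4989173720226, 'k1': -0.07052651224790174, 'rvec': array([ 2.2390906,  0.9723036, -0.3768982]), 'tvec': array([-0.27702549, -0.27369068,  1.16758768])}
top {'fx': 483.01165128868456, 'fy': 483.01165128868456, 'cx': 323.38773732785637, 'cy': 233.7162809786313, 'k1': -0.025664071782573947, 'rvec': array([ 2.09865872, -2.12050305,  0.15262007]), 'tvec': array([-0.05613704,  0.51875385,  0.99565362])}
{'fx': 368.43062649251385, 'fy': 368.43062649251385, 'cx': 322.4295441299567, 'cy': 239.60505006372253, 'k1': -0.0012032809712157204, 'tool_from_camera': array([[ 9.92868938e-04, -9.51368130e-01, -3.08054695e-01,
         7.85387831e-02],
       [ 9.99999490e-01,  1.00105862e-03,  1.31447966e-04,
        -2.98763075e-04],
       [ 1.83325402e-04, -3.08054669e-01,  9.51368639e-01,
        -1.40885130e-01],
       [ 0.00000000e+00,  0.00000000e+00,  0.00000000e+00,
         1.00000000e+00]])}
{'time': 0.1, 'q': array([ 6.71502127e+01,  5.00609968e+00,  1.00396749e+01,  9.51004782e+01,
       -1.69175895e-03,  9.00003648e+01]), 'qd': array([ 0.07239934, -0.02693837,  0.10553283, -0.04132471, -0.03407397,
        0.05344511]), 'joint_efforts': array([ 3.93635210e-04, -5.21558905e+01,  4.65656197e+01,  1.60355272e-02,
       -1.98995031e-05,  1.51120639e-05]), 'ee_pos': array([0.21349998, 0.50664184, 0.23067781]), 'tcp_rot': array([-1.79933097e+02,  1.69218372e-03,  1.57149850e+02]), 'wrist_force': array([ 0.41580769,  0.51376163, -0.46357123]), 'torque': array([ 0.00132875, -0.00369276, -0.01248604]), 'grasp_force': 0.0, 'opening': 0.08518344805282205}
```

View pics/scene0.png

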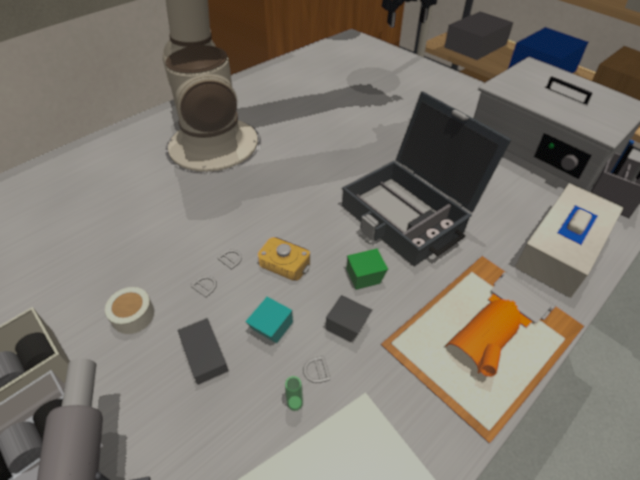

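View pics/top0.png

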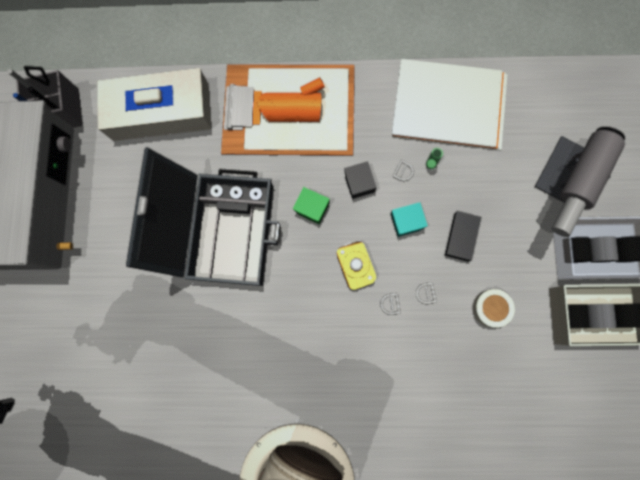

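The dark wedge is at top (360,180) / scene (348,318). The brick, which is longer and dark, is at top (463,237) / scene (203,350). The green (311,205) and turquoise (408,220) blocks are look-alikes. The housing is at top (356,266), and the case is at top (232,230) with its hinge to the left.

```bash
cat > h.py <<'E'
from workcell import *
import cv2,numpy as np
from scipy.spatial.transform import Rotation as R
from scipy.optimize import least_squares
def fixed(n):
    c=get_calibration(n); return c,R.from_rotvec(c['rvec']).as_matrix(),np.array(c['tvec'])
def wristcam(obs):
    c=get_calibration('wrist'); T=np.eye(4); T[:3,:3]=R.from_euler('xyz',obs['tcp_rot'],degrees=True).as_matrix(); T[:3,3]=obs['ee_pos']
    M=np.linalg.inv(T@c['tool_from_camera']); return c,M[:3,:3],M[:3,3]
def proj(cam,P):
    c,Rm,t=cam; p=np.atleast_2d(P)@Rm.T+t; s=p[:,:2]/p[:,2:]; s=s*(1+c['k1']*(s**2).sum(1,keepdims=True))
    return s*[c['fx'],c['fy']]+[c['cx'],c['cy']]
def onplane(cam,uv,z):
    c,Rm,t=cam; d=(np.array(uv,float)-[c['cx'],c['cy']])/[c['fx'],c['fy']]; s=d.copy()
    for _ in range(10): s=d/(1+c['k1']*(s@s))
    r=Rm.T@np.array([s[0],s[1],1]); o=-Rm.T@t; return o+r*(z-o[2])/r[2]
def tri(cams,uvs,x0=(0.4,0,0.03)):
    return least_squares(lambda X:np.concatenate([proj(c,X)[0]-u for c,u in zip(cams,uvs)]),x0).x
E
python3 - <<'E'
from h import *
t=fixed('top');s=fixed('scene')
for n,a,b in [('housing knob',(356,265),(284,250)),('wedge',(360,179),(349,311)),('brick',(463,235),(203,347)),('green',(311,204),(366,262)),('turq',(409,219),(270,315)),('catch',(277,232),(371,225)),('sleeve',(435,155),(293,383))]:
    print(n,tri([t,s],[a,b]).round(3))
for n,uv in [('case c1',(197,281)),('c2',(266,285)),('c3',(272,180)),('c4',(203,174)),('lid1',(129,267)),('lid2',(147,149))]: print(n,onplane(t,uv,0.055).round(3))
print('reach', -0)
E
```

```text
housing knob [ 0.452 -0.129  0.037]
wedge [ 0.642 -0.141  0.043]
brick [ 0.516 -0.364  0.024]
green [ 0.586 -0.034  0.041]
turq [ 0.551 -0.245  0.038]
catch [0.526 0.042 0.044]
sleeve [ 0.684 -0.305  0.067]
case c1 [0.418 0.208 0.055]
c2 [0.408 0.06  0.055]
c3 [0.638 0.05  0.055]
c4 [0.655 0.204 0.055]
lid1 [0.449 0.357 0.055]
lid2 [0.716 0.334 0.055]
reach 0
```

Emit:
servo_tool:
  moves:
    - [8.6, -40.7, 5, 0]
    - [8.6, -40.7, 5, 0]
    - [8.6, -40.7, 5, 0]
    - [8.6, -40.7, 5, 0]
    - [8.6, -40.7, 5, 0]
    - [8.6, -40.7, 5, 0]
    - [8.6, -40.7, 5, 0]
    - [8.6, -40.7, 5, 0]
    - [8.6, -40.7, 5, 0]
    - [8.6, -40.7, 5, 0]
    - [8.6, -40.7, 5, 0]
    - [24.6, -42.7, 5, 0]
    - [24.6, -42.7, 5, 0]
    - [24.6, -42.7, 5, 0]
    - [24.6, -42.7, 5, 0]
    - [24.6, -42.7, 5, 0]
    - [24.6, -42.7, 5, 0]

```text
time: 1.52
ee_pos: [0.4605, 0.0797, 0.2793]
tcp_rot: [-179.9, -0.2, 157.1]
wrist_force: [-0.3, 0.0, -0.1]
opening: 0.0856
grasp_force: 0.0
```

Run:
```python
from h import *
import pickle
o=get_obs(); im=camera('wrist'); cv2.imwrite('pics/wA.png',im[:,:,::-1]); pickle.dump(o,open('A.pkl','wb')); print(o['ee_pos'],o['tcp_rot'],o['q'],o['time'])
```

```text
[0.46048576 0.07969154 0.27931244] [-179.87326089   -0.20310321  157.08591163] [ 9.81639316e+00 -4.70238978e+00  5.78435098e+00  1.00726122e+02
  3.19915678e-03  3.27302502e+01] 1.5167
```

Emit:
servo_tool:
  moves:
    - [2, -22, 0, 0]
    - [2, -22, 0, 0]
    - [2, -22, 0, 0]
    - [2, -22, 0, 0]
    - [2, -22, 0, 0]
    - [2, -22, 0, 0]
    - [2, -22, 0, 0]
    - [2, -22, 0, 0]

```text
time: 2.23
ee_pos: [0.4788, -0.1398, 0.282]
tcp_rot: [180.0, 0.0, 157.1]
wrist_force: [-1.4, 0.3, 0.2]
opening: 0.0848
grasp_force: 0.0
```

Run:
```python
from h import *
import pickle
o=get_obs(); im=camera('wrist'); cv2.imwrite('pics/wB.png',im[:,:,::-1]); pickle.dump(o,open('B.pkl','wb')); print(o['ee_pos'],o['tcp_rot'],o['q'],o['time'])
```

```text
[ 0.47880141 -0.13980052  0.28196631] [1.79976107e+02 3.79884529e-02 1.57083922e+02] [-1.62878128e+01 -6.47093491e-01  9.98422086e+00  1.00590822e+02
  1.93486042e-02  6.62826391e+00] 2.2333
```

View pics/wA.png

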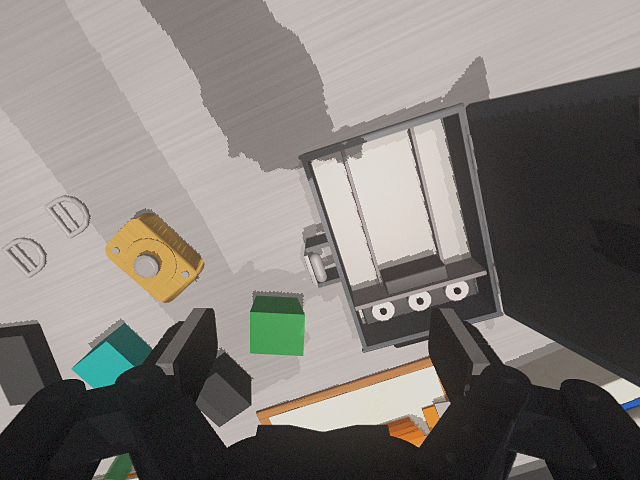

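View pics/wB.png

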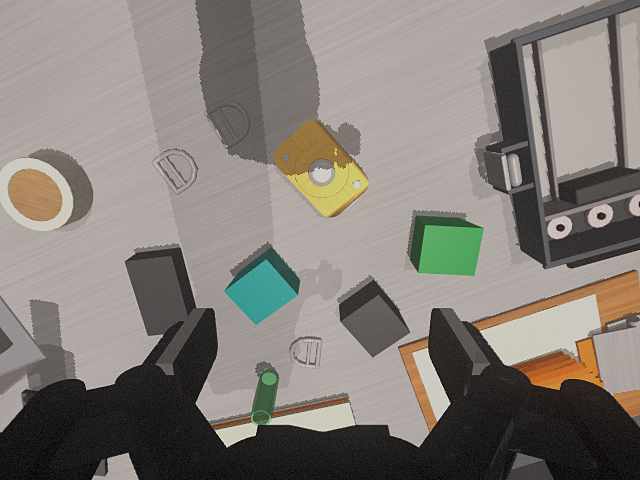

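Wrist view A shows the case with rim corners near (302,157), (466,104), (500,316) and (364,350), and the housing near (147,265). View B shows the housing at (322,173), the dark wedge at (375,317) and the brick at (160,290). An enlarged crop comes next to confirm and measure.

Run:
```python
import cv2,numpy as np
A=cv2.imread('pics/wA.png');B=cv2.imread('pics/wB.png')
def crop(I,x,y,w,h,s,g=1.0):
    c=cv2.resize(I[y:y+h,x:x+w],None,fx=s,fy=s,interpolation=cv2.INTER_CUBIC)
    c=(255*(c/255.)**g).astype(np.uint8)
    for i in range(0,w,20): cv2.putText(c,str(x+i),(int(i*s),10),0,.35,(0,0,255),1); cv2.line(c,(int(i*s),0),(int(i*s),int(h*s)),(0,0,255) if 0 else (90,90,200),1) if i%40==0 else 0
    for j in range(0,h,20): cv2.putText(c,str(y+j),(0,int(j*s)+4),0,.35,(0,0,255),1); cv2.line(c,(0,int(j*s)),(int(w*s),int(j*s)),(90,90,200),1) if j%40==0 else 0
    return c
out=np.zeros((600,800,3),np.uint8)
a=crop(B,330,265,90,100,4,.5); out[:a.shape[0],:a.shape[1]]=a
b=crop(B,265,110,115,115,3.4); out[:b.shape[0],400:400+b.shape[1]]=b
c=crop(A,180,340,80,90,2.2,.5); out[402:402+c.shape[0],:c.shape[1]]=c[:198]
d=crop(A,95,200,120,110,1.8); out[402:402+d.shape[0],190:190+d.shape[1]]=d
cv2.imwrite('pics/c1.png',out)
e=crop(A,290,90,220,270,2.2,.5); cv2.imwrite('pics/c2.png',e)
```

```text
(no output)
```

View pics/c1.png

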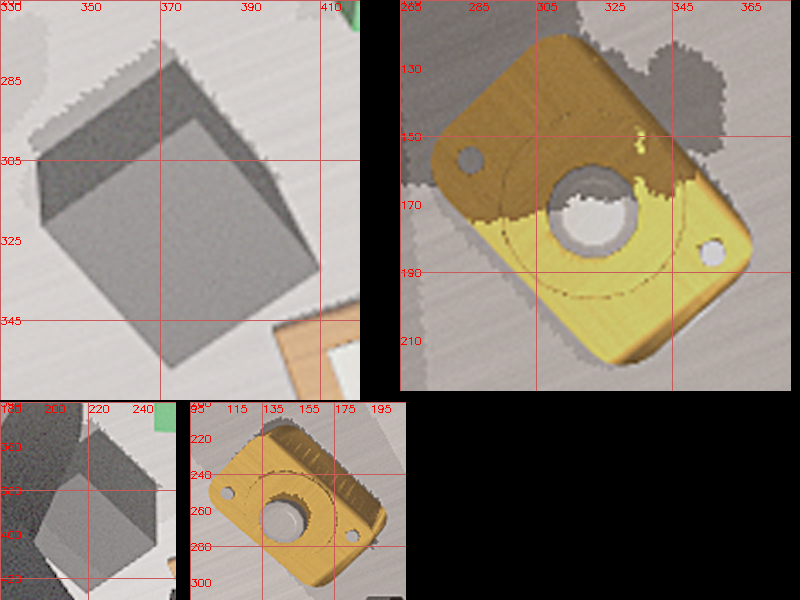

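View pics/c2.png

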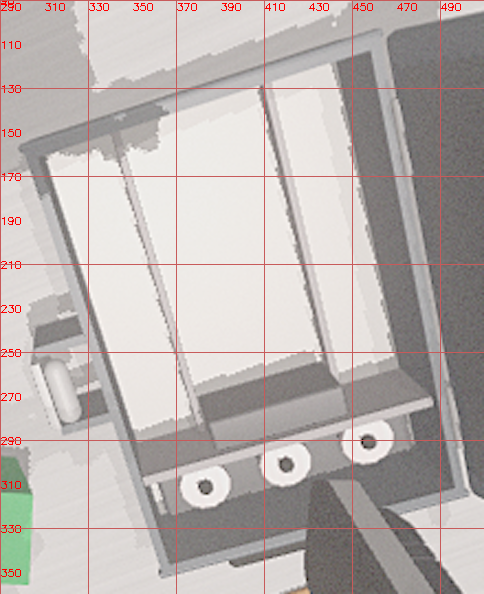

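The crop confirms the matt dark-gray block in view B, with its top face at (379,294), (410,332), (373,357) and (340,321). It's the short tapered block, not the long brick. The housing is knob up, with the knob at (322,172). The case ribs and rim are clear. Next I'll fit the poses.

Run:
```python
from h import *
import pickle
A=wristcam(pickle.load(open('A.pkl','rb')));B=wristcam(pickle.load(open('B.pkl','rb')))
T=lambda p,L:(np.c_[np.array(L)@np.array([[np.cos(p[3]),np.sin(p[3]),0],[-np.sin(p[3]),np.cos(p[3]),0],[0,0,1]])]+p[:3])
# case
L=np.array([[-80,115,55],[80,115,55],[-80,-115,55],[80,-115,55]])/1e3
uv=np.array([[300,156.8],[464.1,104.5],[364.1,352.3],[502.7,315.9]])
ribs=[(-.038,[(358.2,203.6),(376.4,262.7)]),(.038,[(421.8,176.4),(437.7,240)])]
def rc(p,full=False):
    r=list((proj(A,T(p,L))-uv).ravel())
    for x,pts in ribs:
        a,b=proj(A,T(p,[[x,.1,.016],[x,-.04,.016]])); d=(b-a)/np.linalg.norm(b-a)
        r+=[d[0]*(u-a)[1]-d[1]*(u-a)[0] for u in np.array(pts)]
    return np.array(r)
f=least_squares(rc,[.53,.13,0,np.pi/2+np.pi+np.pi]) ; f=least_squares(rc,[.53,.13,0,np.pi/2]); g=f if f.cost<1e9 else None
for y0 in (np.pi/2,-np.pi/2):
    f=least_squares(rc,[.53,.13,0,y0]);print('case',f.x[:3].round(4),np.degrees(f.x[3]).round(2),f.cost,f.fun.round(1))
    f=least_squares(lambda q:rc([q[0],q[1],0,q[2]]),[.53,.13,y0]);print(' z=0',f.x[:2].round(4),np.degrees(f.x[2]).round(2),f.cost)
# wedge
ub=np.array([[378.75,294.5],[410,331.75],[373,357],[340.5,321.25]]);ua=np.array([[216.4,372.3],[251.4,405],[219.5,426.4],[196,403.6]])
bb=np.array([[373.75,280],[339.25,303.75]])
top=np.array([tri([A,B],[a,b]) for a,b in zip(ua,ub)]);print('wedge top tri\n',top.round(4))
W=np.array([[38,28,42],[38,-28,42],[-26,-28,42],[-26,28,42],[26,28,0],[26,-28,0],[-26,-28,0],[-26,28,0]])/1e3
# bb are below corners 0 and 3 of image
for k in range(4):
  for s in (1,):
    idx=[(k+ s*i)%4 for i in range(4)]
    fn=lambda p:np.concatenate([(proj(B,T(p,W[idx]))-ub).ravel(),.5*(proj(A,T(p,W[idx]))-ua).ravel(),(proj(B,T(p,W[[idx[0]+4,idx[3]+4]]))-bb).ravel()])
    best=min((least_squares(fn,[.64,-.14,0,y]) for y in np.arange(0,6.3,.8)),key=lambda f:f.cost)
    print('wedge',k,best.x[:3].round(4),np.degrees(best.x[3]).round(1),best.cost.round(1))
# housing
kn=tri([A,B],[(145.6,266.7),(321.8,172.4)]);print('knob',kn.round(4),onplane(B,(321.8,172.4),.046).round(4),onplane(A,(145.6,266.7),.046).round(4))
for c,e in [(B,[(285.6,174.7),(315,205.6)]),(B,[(325.3,124.7),(366.5,176.2)]),(A,[(108.9,260),(156.1,298.9)]),(A,[(139.4,218.3),(178.3,257.2)])]:
    p,q=onplane(c,e[0],.03),onplane(c,e[1],.03);d=q-p;n=np.array([-d[1],d[0]])/np.hypot(*d[:2]);print('edge yaw',np.degrees(np.arctan2(d[1],d[0])).round(1),'dist',(n@(kn-p)[:2]).round(4))
print('dots',[tri([A,B],[a,b]).round(4) for a,b in [((116.1,250.6),(285.6,157.1)),((185,273.9),(356.8,184.4))]])
```

```text
case [0.5321 0.1455 0.0018] 84.57 2.451886633118546 [ 0.2  0.5 -0.2  0.1 -0.4 -0.   0.2 -0.6 -0.2 -1.3  1.5  0.2]
 z=0 [0.5326 0.1457] 84.57 3.294279555329471
case [0.5321 0.1455 0.0018] 84.57 2.4518866331185447 [ 0.2  0.5 -0.2  0.1 -0.4 -0.   0.2 -0.6 -0.2 -1.3  1.5  0.2]
 z=0 [0.5326 0.1457] 84.57 3.2942795553292883
wedge top tri
 [[ 0.6068 -0.1238  0.0408]
 [ 0.6679 -0.1065  0.0399]
 [ 0.6826 -0.1592  0.0407]
 [ 0.6392 -0.18    0.0249]]
wedge 0 [ 0.6468 -0.1464 -0.0038] 106.0 90.0
wedge 1 [ 0.6497 -0.1409 -0.0044] 196.7 86.5
wedge 2 [ 0.6467 -0.1383 -0.0081] 288.7 81.3
wedge 3 [ 0.6427 -0.1438 -0.0067] 376.4 23.7
knob [ 0.4529 -0.1298  0.0427] [ 0.4526 -0.1297  0.046 ] [ 0.4523 -0.1278  0.046 ]
edge yaw 19.9 dist 0.031
edge yaw 17.2 dist -0.0326
edge yaw 21.0 dist 0.0319
edge yaw 16.5 dist -0.029
dots [array([ 0.4254, -0.1594,  0.0286]), array([ 0.4806, -0.101 ,  0.0296])]
```

Run:
```python
from h import *
import pickle
A=wristcam(pickle.load(open('A.pkl','rb')));B=wristcam(pickle.load(open('B.pkl','rb')))
T=lambda p,L:(np.array(L)@np.array([[np.cos(p[3]),np.sin(p[3]),0],[-np.sin(p[3]),np.cos(p[3]),0],[0,0,1]])+p[:3])
ub=np.array([[378.75,294.5],[410,331.75],[373,357],[340.5,321.25]]);ua=np.array([[216.4,372.3],[251.4,405],[219.5,426.4]])
bb=np.array([[373.75,280],[339.25,303.75]]); ab=np.array([[225.5,352.7],[251.8,378.6]])
W=np.array([[38,28,42],[38,-28,42],[-26,-28,42],[-26,28,42],[26,28,0],[26,-28,0],[-26,-28,0],[-26,28,0]])/1e3
for k in range(4):
    idx=[(k+i)%4 for i in range(4)]; j=[i+4 for i in idx]
    fn=lambda p:np.concatenate([(proj(B,T(p,W[idx]))-ub).ravel(),(proj(A,T(p,W[idx[:3]]))-ua).ravel(),(proj(B,T(p,W[[j[0],j[3]]]))-bb).ravel(),(proj(A,T(p,W[[j[0],j[1]]]))-ab).ravel()])
    best=min((least_squares(fn,[.64,-.14,0,y]) for y in np.arange(0,6.3,.8)),key=lambda f:f.cost)
    print('wedge',k,best.x[:3].round(4),np.degrees(best.x[3]).round(1),best.cost.round(1),best.fun.round(1) if k in(1,3) else '')
c=np.array([.5325,.1456]);a=np.radians(84.6);ax=np.array([np.cos(a),np.sin(a)]);ay=np.array([-np.sin(a),np.cos(a)])
for n,x,y in [('housing',0,5),('wedge origin',0,84),('hinge',80,0),('catch',-80,0)]: print(n,(c+ax*x/1e3+ay*y/1e3).round(4))
print(np.degrees(a),ax,ay)
```

```text
wedge 0 [ 0.6446 -0.1459 -0.0007] 106.7 109.3 
wedge 1 [ 0.6458 -0.1404  0.0008] 196.8 80.1 [-2.  -2.8 -0.4 -2.1 -1.3 -1.4 -2.1 -1.7 -3.2 -2.4 -2.2 -1.9 -2.1 -0.6
  4.1  3.6  3.7  5.3  3.   2.9  3.3  2.1]
wedge 2 [ 6.422e-01 -1.379e-01 -3.000e-04] -71.1 89.6 
wedge 3 [ 0.6398 -0.1436 -0.0021] 15.7 3.6 [ 0.2  0.1  0.5  0.9 -0.5  0.6 -0.2  0.2  0.3 -0.4  0.3  0.2  0.   0.7
  0.3 -0.5 -0.4  0.7 -0.1 -1.2 -0.3 -1.5]
housing [0.5275 0.1461]
wedge origin [0.4489 0.1535]
hinge [0.54   0.2252]
catch [0.525 0.066]
84.6 [0.09410831 0.99556196] [-0.99556196  0.09410831]
```

Emit:
servo_tool:
  moves:
    - [-2.75, 1.0, -5, 0.724]
    - [-2.75, 1.0, -9, 0.724]
    - [-2.75, 1.0, -13, 0.724]
    - [-2.75, 1.0, -16, 0.724]
    - [-2.75, 1.0, -18, 0.724]
    - [-2.75, 1.0, -20, 0.724]
    - [-2.75, 1.0, -22, 0.724]
    - [-2.75, 1.0, -23.5, 0.724]
    - [-2.75, 1.0, -23.5, 0.724]
    - [-2.75, 1.0, -23.5, 0.724]
  claw: 0
  force: 60

```text
time: 3.12
ee_pos: [0.4517, -0.1287, 0.0465]
tcp_rot: [180.0, -0.0, -161.3]
wrist_force: [0.2, 0.1, 0.6]
opening: 0.0855
grasp_force: 0.0
```

Run:
```python
from h import *
o=get_obs();w=wristcam(o);cv2.imwrite('pics/w2.png',camera('wrist')[:,:,::-1])
print(o['ee_pos'],o['tcp_rot'],proj(w,[[.4525,-.1297,.046]]))
```

```text
[ 0.45170207 -0.12870003  0.04649844] [ 1.79971639e+02 -2.24290823e-02 -1.61254441e+02] [[320.71371625 313.53781541]]
```

View pics/w2.png

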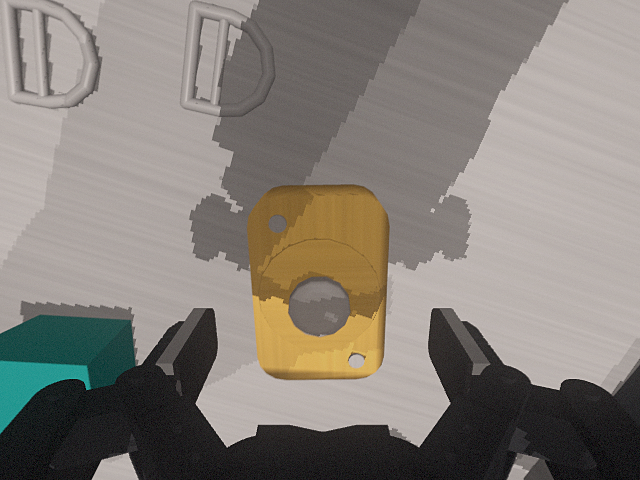

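The housing sits squarely between the pads, with the knob at (319,307), about 3 mm nearer the robot than predicted. I'll correct for that, descend and grip.

Emit:
servo_tool:
  moves:
    - [-0.2, -0.2, -1.5, 0]
    - [-0.2, -0.2, -3, 0]
    - [-0.2, -0.2, -3.85, 0]
    - [-0.2, -0.2, -3.85, 0]
    - [-0.2, -0.2, -3.85, 0]

```text
time: 3.58
ee_pos: [0.4503, -0.132, 0.0086]
tcp_rot: [-180.0, 0.0, -161.4]
wrist_force: [0.1, 0.3, -0.5]
opening: 0.0853
grasp_force: 0.0
```

Emit:
servo_tool:
  moves:
    - [0, 0, 0, 0]
    - [0, 0, 0, 0]
    - [0, 0, 0, 0]
    - [0, 0, 0, 0]
    - [0, 0, 0, 0]
    - [0, 0, 0, 0]
    - [0, 0, 0, 0]
    - [0, 0, 0, 0]
  claw: 1
  force: 60

```text
time: 4.25
ee_pos: [0.4508, -0.1322, 0.0092]
tcp_rot: [-180.0, 0.1, -161.4]
wrist_force: [-1.2, 1.0, 6.1]
opening: 0.0626
grasp_force: 66.2
```

Emit:
servo_tool:
  moves:
    - [0, 0, 2, 0]
    - [0, 0, 5, 0]
    - [0, 0, 9, -0.05]
    - [1, 3, 13, -0.12]
    - [2, 6, 14, -0.2]
    - [3, 10, 14, -0.26]
    - [4, 14, 14, -0.33]
    - [5, 18, 14, -0.38]
    - [6, 21.5, 14, -0.419]
    - [7, 24.5, 14, -0.419]
    - [7.4, 26.5, 14, -0.419]
    - [7.4, 27.5, 14, -0.419]
    - [7.4, 27.85, 14, -0.419]
    - [7.4, 27.85, 14, -0.419]
    - [7.4, 27.85, 14, -0.419]

```text
time: 5.5
ee_pos: [0.5238, 0.1454, 0.1478]
tcp_rot: [-180.0, -0.0, 174.6]
wrist_force: [-0.4, -0.6, -4.9]
opening: 0.0624
grasp_force: 69.7
```

Run:
```python
from h import *
o=get_obs();w=wristcam(o);im=camera('wrist')[:,:,::-1].copy()
c=np.array([.5325,.1456]);a=np.radians(84.6);ax=np.array([np.cos(a),np.sin(a)]);ay=np.array([-np.sin(a),np.cos(a)])
P=lambda x,y,z:np.r_[c+ax*x/1e3+ay*y/1e3,z/1e3]
print(o['ee_pos'],o['tcp_rot'],o['opening'],o['grasp_force'])
def ln(p,q,col): u,v=proj(w,[P(*p),P(*q)]); cv2.line(im,tuple(u.astype(int)),tuple(v.astype(int)),col,1)
for x in (-40,-36,36,40): ln((x,110,16),(x,-43,16),(0,0,255))
ln((-80,115,55),(80,115,55),(0,255,0));ln((-75,110,55),(75,110,55),(0,255,0));ln((-80,115,55),(-80,-115,55),(0,255,0));ln((80,115,55),(80,-115,55),(0,255,0));ln((-75,110,5),(75,110,5),(255,0,0))
cv2.imwrite('pics/w3.png',im)
```

```text
[0.52378611 0.14539967 0.14778418] [-1.79967185e+02 -1.82015579e-02  1.74594005e+02] 0.062414315156895835 69.72083330154419
```

View pics/w3.png

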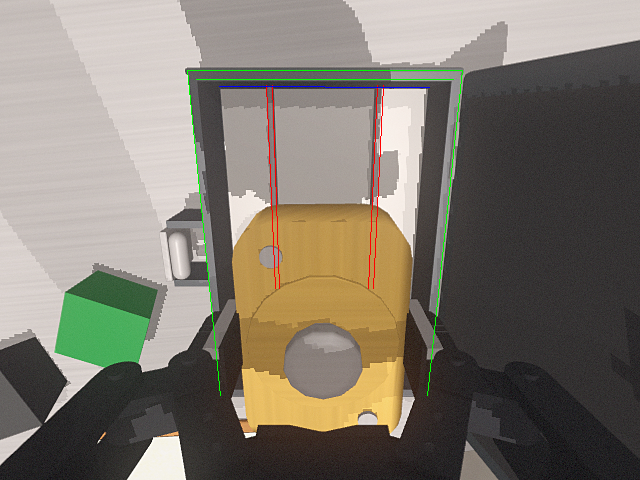

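The overlay matches the rim and ribs to about 1 px. The housing is square in the grip with its knob at (323,361). I'll compute its offset from the TCP.

Run:
```python
from h import *
o=get_obs();w=wristcam(o);c=np.array([.5325,.1456]);a=np.radians(84.6);ax=np.array([np.cos(a),np.sin(a)]);ay=np.array([-np.sin(a),np.cos(a)])
k=onplane(w,(323,361),o['ee_pos'][2]+.0368)
for p in (k,o['ee_pos']): print(p.round(4),'case xy',((p[:2]-c)@ax*1e3).round(1),((p[:2]-c)@ay*1e3).round(1))
```

```text
[0.5213 0.1453 0.1847] case xy -1.4 11.1
[0.5239 0.1452 0.1479] case xy -1.2 8.5
```

Run:
```python
from h import *
o=get_obs();w=wristcam(o);c=np.array([.5325,.1456]);a=np.radians(84.6);ax=np.array([np.cos(a),np.sin(a)]);ay=np.array([-np.sin(a),np.cos(a)])
z=o['ee_pos'][2]
d=[onplane(w,p,z+.0208) for p in [(270,257),(368,418)]]; m=(d[0]+d[1])/2
print('dots',[(round((p[:2]-c)@ax*1e3,1),round((p[:2]-c)@ay*1e3,1)) for p in d+[m]], np.linalg.norm(d[0]-d[1]))
t=np.linspace(0,2*np.pi,60)
for y in (6,8.5,11):
  for h in (.0208,.0368):
    P=[np.r_[c+ax*(-.0013+.014*np.cos(s))+ay*(y/1e3+.014*np.sin(s)),z+h] for s in t]; q=proj(w,P); print(y,h,q.min(0).round(),q.max(0).round())
```

```text
dots [(np.float64(-19.8), np.float64(41.9)), (np.float64(16.9), np.float64(-27.9)), (np.float64(-1.4), np.float64(7.0))] 0.07891587492300987
6 0.0208 [286. 313.] [360. 377.]
6 0.0368 [282. 338.] [365. 407.]
8.5 0.0208 [286. 307.] [360. 372.]
8.5 0.0368 [281. 331.] [365. 402.]
11 0.0208 [286. 301.] [361. 366.]
11 0.0368 [281. 324.] [365. 396.]
```

Emit:
servo_tool:
  moves:
    - [0.1, 0.13, -2, 0]
    - [0.1, 0.13, -5, 0]
    - [0.1, 0.13, -8, 0]
    - [0.1, 0.13, -10, 0]
    - [0.1, 0.13, -11.2, 0]
    - [0.1, 0.13, -12, 0]
    - [0.1, 0.13, -12.4, 0]
    - [0.1, 0.13, -12.7, 0]
    - [0.1, 0.13, -12.9, 0]
    - [0.1, 0.13, -13, 0]
    - [0.1, 0.13, -13, 0]

```text
time: 6.47
ee_pos: [0.5255, 0.1478, 0.0185]
tcp_rot: [180.0, 0.1, 174.6]
wrist_force: [-0.3, -1.0, -5.4]
opening: 0.0623
grasp_force: 69.6
```

Emit:
servo_tool:
  moves:
    - [0, -0.1, -0.15, 0]
    - [0, -0.1, -0.3, 0]
    - [0, -0.1, -0.4, 0]
    - [0, -0.1, -0.45, 0]
    - [0, -0.1, -0.45, 0]

```text
time: 6.88
ee_pos: [0.5252, 0.1467, 0.0143]
tcp_rot: [180.0, 0.0, 174.6]
wrist_force: [-3.4, -0.8, 4.9]
opening: 0.0622
grasp_force: 70.8
```

Emit:
servo_tool:
  moves:
    - [0, 0, 0, 0]
    - [0, 0, 0, 0]
    - [0, 0, 0, 0]
    - [0, 0, 0, 0]
    - [0, 0, 0, 0]
    - [0, 0, 1, 0]
    - [0, 0, 4, 0]
    - [0, 0, 8, 0]
    - [0, 0, 11, 0]
    - [-2, 0, 12, 0]
    - [-2, 0, 12, 0]
  claw: 0

```text
time: 7.8
ee_pos: [0.5049, 0.147, 0.1379]
tcp_rot: [179.9, 0.3, 174.6]
wrist_force: [-0.3, 0.3, -0.4]
opening: 0.0856
grasp_force: 0.0
```

Run:
```python
from h import *
o=get_obs();w=wristcam(o);im=camera('wrist')[:,:,::-1].copy();cv2.imwrite('pics/w4raw.png',im)
c=np.array([.5325,.1456]);a=np.radians(84.6);ax=np.array([np.cos(a),np.sin(a)]);ay=np.array([-np.sin(a),np.cos(a)])
P=lambda x,y,z:np.r_[c+ax*x/1e3+ay*y/1e3,z/1e3]
print(o['ee_pos'],o['tcp_rot'],o['opening'],o['wrist_force'])
def ln(p,q,col): u,v=proj(w,[P(*p),P(*q)]); cv2.line(im,tuple(u.astype(int)),tuple(v.astype(int)),col,1)
for x in (-36,36): ln((x,110,16),(x,-43,16),(0,0,255))
ln((-80,115,55),(80,115,55),(0,255,0));ln((-75,110,5),(75,110,5),(255,0,0))
for y in (52.5,56): ln((-32,y,35),(32,y,35),(255,0,255))
ln((-35,-43,44),(35,-43,44),(255,255,0))
cv2.imwrite('pics/w4.png',im)
```

```text
[0.50489253 0.14701156 0.13786506] [179.88442228   0.25805805 174.63243417] 0.08560288607848343 [-0.2957399   0.26850638 -0.40381906]
```

View pics/w4.png

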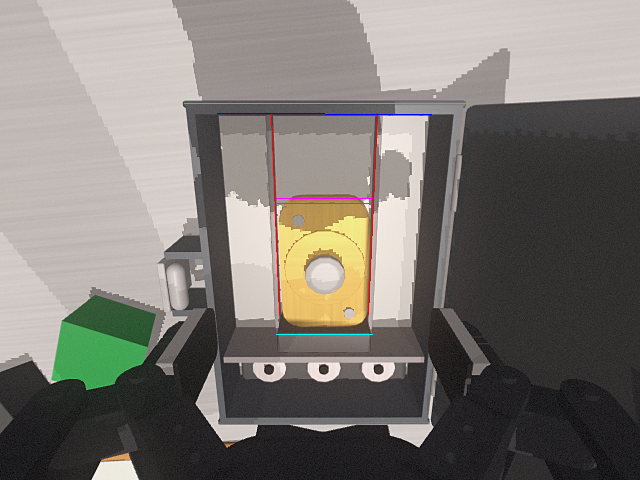

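Run:
```python
from h import *
o=get_obs();w=wristcam(o);c=np.array([.5325,.1456]);a=np.radians(84.6);ax=np.array([np.cos(a),np.sin(a)]);ay=np.array([-np.sin(a),np.cos(a)])
im=cv2.imread('pics/w4raw.png')
d=[onplane(w,p,.035) for p in [(298,221),(349,313)]]; m=(d[0]+d[1])/2
print('dots',[(round((p[:2]-c)@ax*1e3,1),round((p[:2]-c)@ay*1e3,1)) for p in d+[m]])
k=onplane(w,(325,275),.051);print('knob',(k[:2]-c)@ax,(k[:2]-c)@ay)
for r in range(188,232,2): print(r,im[r,330],end=' ')
for z,y in ((5,53),(5,56),(35,53),(35,56),(5,50),(35,50)): print(z,y,proj(w,np.r_[c+ay*y/1e3,z/1e3]).round(1))
for y in (-43,-40,-38): print(y,proj(w,np.r_[c+ay*y/1e3,.035]).round(1))
```

```text
dots [(np.float64(-18.1), np.float64(40.6)), (np.float64(18.2), np.float64(-29.7)), (np.float64(0.1), np.float64(5.5))]
knob 0.000244348701148314 0.00777954989588435
188 [147 155 164] 190 [145 155 164] 192 [150 155 162] 194 [109 132 144] 196 [ 65 109 140] 198 [ 70 124 156] 200 [ 71 134 168] 202 [ 67 119 153] 204 [ 77 146 185] 206 [ 81 148 186] 208 [ 79 147 183] 210 [ 78 144 180] 212 [ 75 143 181] 214 [ 79 143 181] 216 [ 88 151 187] 218 [ 82 148 184] 220 [ 78 147 183] 222 [ 81 146 186] 224 [ 79 144 182] 226 [136 237 246] 228 [140 239 249] 230 [ 65 118 155] 5 53 [[324.4 194.3]]
5 56 [[324.4 190.3]]
35 53 [[324.7 203. ]]
35 56 [[324.7 198.6]]
5 50 [[324.4 198.3]]
35 50 [[324.7 207.4]]
-43 [[324.2 328.8]]
-40 [[324.3 325.3]]
-38 [[324.3 322.9]]
```

The overlay shows the housing flat between the ribs, with its end at case y≈53 (rows 194–203), touching the pad. Before going for the wedge I'll check finger clearance to the green block.

Run:
```python
from h import *
import pickle
B=wristcam(pickle.load(open('B.pkl','rb')))
wc=np.array([.6417,-.1431]);y=np.radians(15.7);u=np.array([np.cos(y),np.sin(y)]);v=np.array([-np.sin(y),np.cos(y)])
for n,p in [('green',(418,275)),('green2',(475,276)),('green3',(421,222))]:
    g=onplane(B,p,.042)[:2]; print(n,g.round(3),'along',((g-wc)@u).round(3),'across',((g-wc)@v).round(3))
print(onplane(B,(306,352),.006))
```

```text
green [ 0.6   -0.075] along -0.022 across 0.077
green2 [ 0.626 -0.016] along 0.019 across 0.126
green3 [ 0.543 -0.053] along -0.071 across 0.114
[ 0.66605674 -0.24260135  0.006     ]
```

Emit:
servo_tool:
  moves:
    - [1, -4, 0, 0.1]
    - [2.5, -8, 0, 0.2]
    - [4.5, -12, 0, 0.3]
    - [6.5, -16, 0, 0.368]
    - [8.5, -20, 0, 0.368]
    - [10.5, -24, 0, 0.368]
    - [12.5, -27, -1, 0.368]
    - [13.7, -29, -3, 0.368]
    - [13.7, -29, -4.5, 0.368]
    - [13.7, -29, -5, 0.368]
    - [13.7, -29, -5, 0.368]
  claw: 0.18
  force: 30

```text
time: 8.77
ee_pos: [0.6408, -0.1433, 0.0804]
tcp_rot: [179.9, -0.2, -164.3]
wrist_force: [-0.9, 0.3, 0.0]
opening: 0.0701
grasp_force: 0.0
```

Emit:
servo_tool:
  moves:
    - [0.1, 0, -2, 0]
    - [0.1, 0, -4, 0]
    - [0.1, 0, -5.5, 0]
    - [0.1, 0, -6, 0]
    - [0.1, 0, -6, 0]
    - [0.1, 0, -6, 0]

```text
time: 9.27
ee_pos: [0.6435, -0.1428, 0.0248]
tcp_rot: [-180.0, 0.1, -164.2]
wrist_force: [0.6, 0.2, 0.6]
opening: 0.0698
grasp_force: 0.0
```

Emit:
servo_tool:
  moves:
    - [0, 0, 0, 0]
    - [0, 0, 0, 0]
    - [0, 0, 0, 0]
    - [0, 0, 0, 0]
    - [0, 0, 0, 0]
    - [0, 0, 0, 0]
    - [0, 0, 0, 0]
  claw: 1
  force: 30

```text
time: 9.85
ee_pos: [0.644, -0.1433, 0.0253]
tcp_rot: [-179.9, 0.1, -164.3]
wrist_force: [-0.3, 1.0, 5.9]
opening: 0.0553
grasp_force: 32.9
```

Emit:
servo_tool:
  moves:
    - [0, 0, 3, 0]
    - [0, 0, 6, 0]
    - [-1, 1, 9, 0]
    - [-3, 4, 11, -0.1]
    - [-5.5, 7.5, 11, -0.2]
    - [-8, 11, 11, -0.3]
    - [-10.5, 14.5, 11, -0.368]
    - [-13, 18, 11, -0.368]
    - [-15, 21.5, 11, -0.368]
    - [-17, 25, 11, -0.368]
    - [-18.5, 28, 11, -0.368]
    - [-19, 29.4, 11, -0.368]
    - [-19, 29.6, 11, -0.368]
    - [-19, 29.6, 11, -0.368]
    - [-19, 29.6, 11, -0.368]

```text
time: 11.1
ee_pos: [0.4535, 0.1522, 0.1336]
tcp_rot: [-180.0, 0.0, 174.6]
wrist_force: [0.5, -0.1, -0.3]
opening: 0.055
grasp_force: 32.2
```

Run:
```python
from h import *
o=get_obs();w=wristcam(o);im=camera('wrist')[:,:,::-1].copy()
c=np.array([.5325,.1456]);a=np.radians(84.6);ax=np.array([np.cos(a),np.sin(a)]);ay=np.array([-np.sin(a),np.cos(a)])
p=o['ee_pos'];print(p,o['tcp_rot'],o['opening'],o['grasp_force'],(p[:2]-c)@ax*1e3,(p[:2]-c)@ay*1e3)
P=lambda x,y,z:np.r_[p[:2]+ax*x/1e3+ay*y/1e3,p[2]+z/1e3]
def ln(p,q,col): u,v=proj(w,[P(*p),P(*q)]); cv2.line(im,tuple(u.astype(int)),tuple(v.astype(int)),col,1)
# held wedge expected: origin at +3.9 case y, base 25 mm below
for y0,col in ((3.9,(0,0,255)),):
  for pz in (17,-25): ln((-28,y0+26,pz),(28,y0+26,pz),col)
  for s in(-28,28): ln((s,y0+26,17),(s,y0+26,-25),col); ln((s,y0+26,17),(s,y0-38,17),col)
im2=im[150:480,150:500];im2=(255*(im2/255.)**.6).astype(np.uint8);cv2.imwrite('pics/w5.png',cv2.resize(im2,None,fx=1.8,fy=1.8))
```

```text
[0.45349418 0.15219944 0.13361276] [-1.79996857e+02  3.58879512e-02  1.74629670e+02] 0.05499188027202744 32.2191059589386 -0.8649538946349433 79.27625249510747
```

View pics/w5.png

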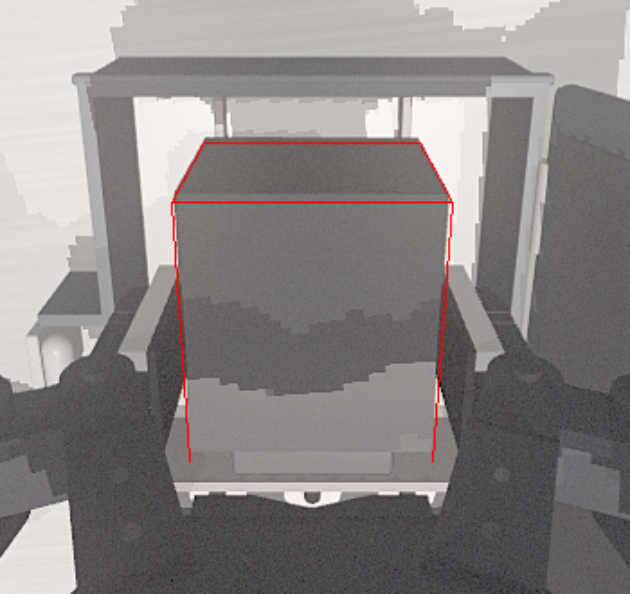

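The held wedge (front top edge at crop row ~195 against the 202 overlay) sits about 1.5 mm nearer the robot than modelled. It is square and the right way round, with the upright face toward the bare wall. I'll correct for that and lower.

Emit:
servo_tool:
  moves:
    - [0.22, 0.07, -1.5, 0]
    - [0.22, 0.07, -3.5, 0]
    - [0.22, 0.07, -5.2, 0]
    - [0.22, 0.07, -6.5, 0]
    - [0.22, 0.07, -7.4, 0]
    - [0.22, 0.07, -8, 0]
    - [0.22, 0.07, -8.4, 0]
    - [0.22, 0.07, -8.6, 0]
    - [0.22, 0.07, -8.6, 0]

```text
time: 11.9
ee_pos: [0.4554, 0.1532, 0.0474]
tcp_rot: [180.0, 0.0, 174.6]
wrist_force: [-0.4, -1.1, -1.6]
opening: 0.0552
grasp_force: 32.3
```

Emit:
servo_tool:
  moves:
    - [0, 0, -0.2, 0]
    - [0, 0, -0.4, 0]
    - [0, 0, -0.6, 0]
    - [0, 0, -0.8, 0]
    - [0, 0, -0.8, 0]
    - [0, 0, -0.8, 0]

```text
time: 12.4
ee_pos: [0.4549, 0.1535, 0.0391]
tcp_rot: [180.0, -0.0, 174.6]
wrist_force: [-3.9, -0.2, 0.8]
opening: 0.0552
grasp_force: 32.4
```

Emit:
servo_tool:
  moves:
    - [0, 0, -0.2, 0]
    - [0, 0, -0.4, 0]
    - [0, 0, -0.6, 0]
    - [0, 0, -0.6, 0]

```text
time: 12.73
ee_pos: [0.4546, 0.1535, 0.0332]
tcp_rot: [180.0, -0.1, 174.6]
wrist_force: [-7.3, 1.2, 3.2]
opening: 0.0551
grasp_force: 32.7
```

Emit:
servo_tool:
  moves:
    - [0, 0, 0, 0]
    - [0, 0, 0, 0]
    - [0, 0, 0, 0]
    - [0, 0, 0, 0]
    - [0, 0, 1, 0]
    - [0, 0, 4, 0]
    - [0, 0, 6, 0]
    - [0, 0, 6, 0]
  claw: 0

```text
time: 13.4
ee_pos: [0.4573, 0.154, 0.0983]
tcp_rot: [179.9, 0.3, 174.6]
wrist_force: [0.7, 0.4, -0.0]
opening: 0.0852
grasp_force: 0.0
```

Emit:
servo_tool:
  moves:
    - [0, 0, 0, 0]
    - [0, 0, 0, 0]
    - [0, 0, 0, 0]
    - [0, 0, 0, 0]
    - [0, 0, 0, 0]
    - [0, 0, 0, 0]
    - [0, 0, 0, 0]
    - [0, 0, 0, 0]
    - [0, 0, -1, 0]
    - [0, 0, -2, 0]
    - [0, 0, -2.6, 0]
    - [0, 0, -3, 0]
    - [0, 0, -3, 0]
  claw: 1

```text
time: 14.48
ee_pos: [0.4545, 0.1531, 0.0618]
tcp_rot: [-179.9, -0.1, 174.6]
wrist_force: [-0.4, -0.0, -0.1]
opening: 0.0001
grasp_force: 0.0
```

Emit:
servo_tool:
  moves:
    - [0, 0, -0.3, 0]
    - [0, 0, -0.6, 0]
    - [0, 0, -0.9, 0]
    - [0, 0, -1.1, 0]
    - [0, 0, -1.3, 0]
    - [0, 0, -1.3, 0]

```text
time: 14.98
ee_pos: [0.4552, 0.1533, 0.05]
tcp_rot: [-180.0, -0.0, 174.6]
wrist_force: [-0.1, -0.7, 0.0]
opening: -0.0
grasp_force: 0.0
```

Emit:
servo_tool:
  moves:
    - [0, 0, -0.1, 0]
    - [0, 0, -0.2, 0]
    - [0, 0, -0.3, 0]
    - [0, 0, -0.4, 0]
    - [0, 0, -0.4, 0]
    - [0, 0, -0.4, 0]

```text
time: 15.48
ee_pos: [0.4554, 0.1536, 0.0472]
tcp_rot: [180.0, 0.0, 174.6]
wrist_force: [-3.6, -0.0, 8.1]
opening: 0.0001
grasp_force: 3.8
```

Emit:
servo_tool:
  moves:
    - [0, 0, -0.1, 0]
    - [0, 0, -0.2, 0]
    - [0, 0, -0.2, 0]
    - [0, 0, -0.2, 0]

```text
time: 15.82
ee_pos: [0.4555, 0.1536, 0.047]
tcp_rot: [179.9, 0.1, 174.6]
wrist_force: [-8.9, -1.3, 23.3]
opening: -0.0
grasp_force: 11.5
```

Emit:
servo_tool:
  moves:
    - [0, 0, 0.3, 0]
    - [0, 0, 0.3, 0]
    - [0, 0, 0.3, 0]

```text
time: 16.07
ee_pos: [0.4554, 0.1534, 0.0473]
tcp_rot: [180.0, 0.0, 174.6]
wrist_force: [-0.3, 0.5, -0.0]
opening: 0.0002
grasp_force: 0.0
```

Emit:
servo_tool:
  moves:
    - [0, 0, 2, 0]
    - [0, 0, 5, 0]
    - [0, 0, 9, 0]
    - [0, 0, 12, 0]
    - [-4, 0, 12, 0]
    - [-7, 0, 12, 0]
    - [-7, 0, 12, 0]

```text
time: 16.65
ee_pos: [0.3821, 0.1532, 0.1678]
tcp_rot: [180.0, -0.1, 174.7]
wrist_force: [0.1, -1.0, 0.3]
opening: -0.0
grasp_force: 0.0
```

Run:
```python
from h import *
o=get_obs();w=wristcam(o);im=camera('wrist');cv2.imwrite('pics/w6.png',im[:,:,::-1])
c=np.array([.5325,.1456]);a=np.radians(84.6);ax=np.array([np.cos(a),np.sin(a)]);ay=np.array([-np.sin(a),np.cos(a)])
pr=lambda x,y,z:proj(w,np.r_[c+ax*x/1e3+ay*y/1e3,z/1e3])[0]
g=cv2.cvtColor(im,cv2.COLOR_RGB2GRAY).astype(int)
for x in (-20,20):
    print('x',x,'pred rim out/in',pr(x,115,55).round(),pr(x,110,55).round(),'wedge top near',pr(x,110,47).round(),'far',pr(x,46,47).round(),'far if +4',pr(x,46,51).round())
    u=int(pr(x,80,47)[0]); r0=int(pr(x,115,55)[1])-10
    col=g[r0:int(pr(x,-50,47)[1])+8,u-1:u+2].mean(1).round().astype(int); print(r0,list(col))
# row across wedge width
v=int(pr(0,80,47)[1]);print('row',v,pr(-28,80,47),pr(28,80,47),pr(-36,80,16),pr(36,80,16));u0=int(pr(-45,80,16)[0]);print(u0,list(g[v,u0:int(pr(45,80,16)[0])]))
print(o['ee_pos'])
# lid angle from top camera: fit of lid corners
```

```text
x -20 pred rim out/in [305. 280.] [305. 286.] wedge top near [306. 282.] far [306. 353.] far if +4 [306. 356.]
270 [np.int64(55), np.int64(56), np.int64(57), np.int64(57), np.int64(53), np.int64(55), np.int64(52), np.int64(67), np.int64(85), np.int64(108), np.int64(106), np.int64(115), np.int64(117), np.int64(118), np.int64(115), np.int64(116), np.int64(113), np.int64(105), np.int64(101), np.int64(103), np.int64(102), np.int64(101), np.int64(99), np.int64(98), np.int64(99), np.int64(98), np.int64(98), np.int64(97), np.int64(99), np.int64(99), np.int64(95), np.int64(97), np.int64(98), np.int64(98), np.int64(88), np.int64(81), np.int64(82), np.int64(86), np.int64(83), np.int64(89), np.int64(89), np.int64(92), np.int64(93), np.int64(91), np.int64(98), np.int64(98), np.int64(98), np.int64(94), np.int64(95), np.int64(98), np.int64(95), np.int64(95), np.int64(97), np.int64(94), np.int64(94), np.int64(96), np.int64(94), np.int64(93), np.int64(95), np.int64(94), np.int64(93), np.int64(95), np.int64(94), np.int64(95), np.int64(90), np.int64(92), np.int64(88), np.int64(93), np.int64(126), np.i
[... 5162 characters left out ...]
 np.int64(93), np.int64(93), np.int64(96), np.int64(94), np.int64(96), np.int64(100), np.int64(40), np.int64(30), np.int64(48), np.int64(37), np.int64(47), np.int64(36), np.int64(41), np.int64(45), np.int64(40), np.int64(40), np.int64(32), np.int64(37), np.int64(38), np.int64(43), np.int64(39), np.int64(39), np.int64(41), np.int64(97), np.int64(108), np.int64(107), np.int64(108), np.int64(103), np.int64(109), np.int64(107), np.int64(101), np.int64(118), np.int64(207), np.int64(84), np.int64(56), np.int64(122), np.int64(177), np.int64(158), np.int64(159), np.int64(160), np.int64(209), np.int64(201), np.int64(201), np.int64(201), np.int64(202), np.int64(202)]
[0.3820702  0.15316592 0.16779337]
```

Re-touching at z 0.0473 gave no force, so the wedge top stays at 47 mm, fully home. Next: the lid angle from the fixed views, and a lid path for the closed fingertips.

```bash
cat > lid.py <<'E'
from h import *
c=np.array([.5325,.1456]);a=np.radians(84.6);ax=np.array([np.cos(a),np.sin(a)]);ay=np.array([-np.sin(a),np.cos(a)])
W=lambda x,y,z:np.r_[c+ax*x+ay*y,z]
def finger(th,s,w=.0145): # TCP for lid angle th
    return W(.080-s*np.cos(th)+.010*np.sin(th)+w,0,.0555+s*np.sin(th)+.010*np.cos(th))
E
python3 - <<'E'
from lid import *
t,s=fixed('top'),fixed('scene')
for k in ((1,1),(1,0),(0,1)):
  def r(p):
    th=p[0];e=[W(.08-.172*np.cos(th),y,.0555+.172*np.sin(th)) for y in(-.115,.115)]
    return np.concatenate([k[0]*(proj(t,e)-[[147,149],[129,267]]).ravel(),k[1]*(proj(s,e)-[[506,147],[423,96]]).ravel()])
  f=least_squares(r,[1.8]);print(f.x,f.fun.round(1))
print('behind',W(.178,0,.0).round(3))
for th in (1.9,1.75,1.65): print(th,finger(th,.15).round(3))
E
```

```text
[1.85496195] [ 0.8 -3.1 -0.6 -0.   3.2 -8.  -3.9 -6.2]
[1.85702515] [ 0.6 -3.1 -0.7 -0.1  0.  -0.  -0.  -0. ]
[1.84756017] [ 0.  -0.   0.  -0.   2.8 -7.9 -4.3 -6.2]
behind [0.549 0.323 0.   ]
1.9 [0.547 0.297 0.194]
1.75 [0.545 0.276 0.201]
1.65 [0.543 0.261 0.204]
```

Emit:
servo_tool:
  moves:
    - [2, 0, 4, 0]
    - [4, 0, 8, 0]
    - [6, 2, 12, 0]
    - [8, 4, 13, 0]
    - [11, 7, 13, 0]
    - [13, 10, 13, 0]
    - [15, 13, 13, 0]
    - [16.5, 16, 13, 0]
    - [16.7, 17, 13, 0]
    - [16.7, 17, 13, 0]
    - [16.7, 17, 13, 0]

```text
time: 17.62
ee_pos: [0.5527, 0.3236, 0.2957]
tcp_rot: [-179.9, -0.1, 174.7]
wrist_force: [0.4, -0.3, -0.0]
opening: -0.0002
grasp_force: 0.0
```

Emit:
servo_tool:
  moves:
    - [-0.4, 0, -3, 0]
    - [-0.4, 0, -6, 0]
    - [-0.4, 0, -9, 0]
    - [-0.4, 0, -9.9, 0]
    - [-0.4, 0, -9.9, 0]

```text
time: 18.03
ee_pos: [0.5473, 0.3217, 0.1964]
tcp_rot: [-179.9, -0.2, 174.6]
wrist_force: [0.5, 0.1, 0.6]
opening: -0.0003
grasp_force: 0.0
```

Run:
```python
from lid import *
o=get_obs();p=o['ee_pos'];print(p.round(4),o['wrist_force'].round(1))
for th in np.r_[1.9,1.8,1.7,1.6,1.5,1.4,1.3,1.2,1.1,1.0,.9,.8,.7,.6,.5,.4,.3,.2,.1,0]: print(round(th,2),((finger(th,.15)-p)*100).round(1), ((finger(th,.162)-p)*100).round(1) if th<.75 else '')
```

```text
[0.5473 0.3217 0.1964] [0.5 0.1 0.6]
1.9 [-0.  -2.4 -0.2] 
1.8 [-0.2 -3.8  0.3] 
1.7 [-0.3 -5.3  0.7] 
1.6 [-0.5 -6.8  0.9] 
1.5 [-0.6 -8.3  0.9] 
1.4 [-0.7 -9.8  0.9] 
1.3 [ -0.9 -11.2   0.6] 
1.2 [ -1.  -12.7   0.3] 
1.1 [ -1.1 -14.1  -0.3] 
1.0 [ -1.3 -15.4  -0.9] 
0.9 [ -1.4 -16.7  -1.7] 
0.8 [ -1.5 -17.9  -2.6] 
0.7 [ -1.6 -19.   -3.7] [ -1.7 -19.9  -2.9]
0.6 [ -1.7 -20.   -4.8] [ -1.8 -20.9  -4.1]
0.5 [ -1.8 -20.8  -6. ] [ -1.9 -21.9  -5.4]
0.4 [ -1.8 -21.6  -7.3] [ -2.  -22.7  -6.9]
0.3 [ -1.9 -22.2  -8.7] [ -2.  -23.3  -8.3]
0.2 [ -2.  -22.6 -10.1] [ -2.1 -23.8  -9.9]
0.1 [ -2.  -23.  -11.6] [ -2.1 -24.1 -11.5]
0.0 [ -2.  -23.1 -13.1] [ -2.1 -24.3 -13.1]
```

Emit:
servo_tool:
  moves:
    - [-0.1, -1.2, 0, 0]
    - [-0.1, -2.4, 0, 0]
    - [-0.2, -3.1, 0.1, 0]
    - [-0.2, -3.8, 0.3, 0]
    - [-0.3, -4.6, 0.5, 0]
    - [-0.3, -5.3, 0.7, 0]
    - [-0.4, -6, 0.8, 0]
    - [-0.5, -6.8, 0.9, 0]
    - [-0.6, -7.6, 0.9, 0]
    - [-0.6, -8.3, 0.9, 0]
    - [-0.7, -9.1, 0.9, 0]
    - [-0.7, -9.8, 0.9, 0]
    - [-0.8, -10.5, 0.8, 0]
    - [-0.9, -11.2, 0.6, 0]
    - [-1, -12, 0.4, 0]
    - [-1, -12.7, 0.3, 0]

```text
time: 19.37
ee_pos: [0.5379, 0.1955, 0.2008]
tcp_rot: [-180.0, -0.0, 174.6]
wrist_force: [-0.4, 1.6, 0.0]
opening: -0.0
grasp_force: 0.9
```

Emit:
servo_tool:
  moves:
    - [-0.1, -0.7, -0.3, 0]
    - [-0.1, -1.4, -0.6, 0]
    - [-0.2, -2.1, -0.9, 0]
    - [-0.3, -2.7, -1.2, 0]
    - [-0.3, -3.4, -1.6, 0]
    - [-0.4, -4, -2, 0]
    - [-0.5, -4.6, -2.4, 0]
    - [-0.5, -5.2, -2.9, 0]
    - [-0.6, -5.8, -3.4, 0]
    - [-0.6, -6.3, -4, 0]
    - [-0.7, -6.8, -4.5, 0]
    - [-0.7, -7.3, -5.1, 0]
    - [-0.8, -7.7, -5.7, 0]
    - [-0.8, -8.1, -6.3, 0]
    - [-0.8, -8.1, -6.3, 0]

```text
time: 20.62
ee_pos: [0.5297, 0.1146, 0.1367]
tcp_rot: [-180.0, -0.1, 174.6]
wrist_force: [-0.7, -0.3, 0.5]
opening: 0.0003
grasp_force: 0.0
```

Emit:
servo_tool:
  moves:
    - [0, -0.4, -0.4, 0]
    - [-0.1, -0.8, -0.8, 0]
    - [-0.1, -1.1, -1.2, 0]
    - [-0.1, -1.5, -1.6, 0]
    - [-0.2, -1.9, -2, 0]
    - [-0.2, -2.2, -2.4, 0]

```text
time: 21.12
ee_pos: [0.5281, 0.0929, 0.1139]
tcp_rot: [-180.0, -0.0, 174.6]
wrist_force: [-0.0, 0.9, 1.4]
opening: -0.0002
grasp_force: 0.4
```

Emit:
servo_tool:
  moves:
    - [-0.1, -0.4, -0.5, 0]
    - [-0.1, -0.7, -1.1, 0]
    - [-0.2, -0.9, -1.6, 0]
    - [-0.2, -1, -2.1, 0]
    - [-0.2, -1.1, -2.6, 0]
    - [-0.2, -1.2, -3, 0]
    - [-0.2, -1.2, -3.2, 0]

```text
time: 21.7
ee_pos: [0.526, 0.0812, 0.0815]
tcp_rot: [-180.0, -0.0, 174.6]
wrist_force: [0.6, -0.6, 1.8]
opening: 0.0
grasp_force: 0.3
```

Emit:
servo_tool:
  moves:
    - [0, -0.1, -0.2, 0]
    - [0, -0.1, -0.4, 0]
    - [0, -0.2, -0.6, 0]
    - [0, -0.2, -0.8, 0]
    - [0, -0.2, -0.8, 0]

```text
time: 22.12
ee_pos: [0.5264, 0.0798, 0.0757]
tcp_rot: [179.9, 0.1, 174.6]
wrist_force: [-3.9, 1.6, 9.7]
opening: -0.0003
grasp_force: 5.0
```

Emit:
servo_tool:
  moves:
    - [0, 0, -0.1, 0]
    - [0, 0, -0.2, 0]
    - [0, 0, -0.3, 0]
    - [0, 0, -0.3, 0]

```text
time: 22.45
ee_pos: [0.5263, 0.0795, 0.0722]
tcp_rot: [180.0, 0.0, 174.6]
wrist_force: [-4.0, 0.0, 7.2]
opening: 0.0005
grasp_force: 3.8
```

Emit:
servo_tool:
  moves:
    - [0, 0, -0.1, 0]
    - [0, 0, -0.2, 0]
    - [0, 0, -0.3, 0]
    - [0, 0, -0.4, 0]
    - [0, 0, -0.5, 0]
    - [0, 0, -0.5, 0]

```text
time: 22.95
ee_pos: [0.5263, 0.0794, 0.0659]
tcp_rot: [180.0, -0.0, 174.6]
wrist_force: [0.8, 0.5, 0.6]
opening: -0.0004
grasp_force: 0.1
```

Emit:
servo_tool:
  moves:
    - [0, 0, -0.1, 0]
    - [0, 0, -0.2, 0]
    - [0, 0, -0.2, 0]
    - [0, 0, -0.2, 0]

```text
time: 23.28
ee_pos: [0.5265, 0.0794, 0.0654]
tcp_rot: [180.0, 0.1, 174.6]
wrist_force: [-4.0, -0.9, 10.4]
opening: -0.0
grasp_force: 5.1
```

Emit:
servo_tool:
  moves:
    - [0, 0, 0.3, 0]
    - [0, 0, 0.3, 0]
    - [0, 0, 3, 0]
    - [0, 0, 7, 0]
    - [-3, 0, 11, 0]
    - [-7, 0, 14, 0]
    - [-11, 0, 15, 0]
    - [-14, 0, 15, 0]
    - [-14, 0, 15, 0]
    - [-14, 0, 15, 0]

```text
time: 24.12
ee_pos: [0.3853, 0.0795, 0.2155]
tcp_rot: [179.9, 0.2, 174.7]
wrist_force: [-0.0, -0.5, 0.1]
opening: 0.0
grasp_force: 0.0
```

Run:
```python
from lid import *
o=get_obs();w=wristcam(o);im=camera('wrist');cv2.imwrite('pics/w7.png',im[:,:,::-1]);cv2.imwrite('pics/top2.png',camera('top')[:,:,::-1])
g=cv2.GaussianBlur(cv2.cvtColor(im,cv2.COLOR_RGB2GRAY),(3,3),0).astype(int)
print(o['time'],o['ee_pos'].round(3),o['wrist_force'].round(1))
# front free edge: scan along case x at several y; compare with predicted upper edge for angles 0,.05,.1
for y in (.03,.06,.09):
    for th in (0,.05,.1): print(y,th,proj(w,W(.08-.172*np.cos(th)+.01*np.sin(th),y,.0555+.172*np.sin(th)+.01*np.cos(th)))[0].round(1),end=' ')
    u,v=proj(w,W(-.092,y,.0655))[0].round().astype(int); print(list(map(int,g[v,u-12:u+13])) if 12<u<627 and 0<=v<480 else '')
```

```text
24.1167 [0.385 0.079 0.216] [-0.  -0.5  0.1]
0.03 0 [308.8 338.1] 0.03 0.05 [309.3 343.5] 0.03 0.1 [310.3 349.3] [35, 34, 35, 37, 36, 40, 59, 79, 88, 95, 102, 109, 114, 113, 111, 111, 111, 111, 110, 113, 99, 64, 40, 36, 38]
0.06 0 [308.5 308.7] 0.06 0.05 [309.  313.5] 0.06 0.1 [310.  318.6] [46, 45, 44, 44, 44, 45, 45, 47, 65, 86, 92, 90, 90, 90, 89, 90, 90, 89, 89, 90, 87, 69, 45, 37, 38]
0.09 0 [308.2 277.5] 0.09 0.05 [308.7 281.7] 0.09 0.1 [309.7 286.1] [167, 168, 167, 166, 166, 166, 167, 167, 166, 167, 171, 147, 93, 71, 84, 100, 112, 117, 117, 117, 116, 116, 115, 115, 116]
```

Run:
```python
from lid import *
o=get_obs();w=wristcam(o);g=cv2.cvtColor(cv2.imread('pics/w7.png'),cv2.COLOR_BGR2GRAY).astype(int)
for s in (.16,.10,.03):
    q=[proj(w,W(.08-s*np.cos(t)+.01*np.sin(t),.115,.0555+s*np.sin(t)+.01*np.cos(t)))[0] for t in (0,.05,.1)]
    u,v=q[0].round().astype(int);b=proj(w,W(.08-s,.115,.0555))[0]
    print(s,[x.round(1).tolist() for x in q],'seam',b.round(1),'rows',v-10,list(map(int,g[v-10:v+12,u])))
```

```text
0.16 [[322.3, 249.6], [323.2, 252.8], [324.6, 256.3]] seam [322.3 245.7] rows 240 [65, 68, 48, 65, 99, 144, 80, 56, 51, 60, 73, 79, 92, 111, 125, 130, 126, 125, 128, 124, 126, 128]
0.1 [[394.3, 249.7], [396.2, 251.7], [398.4, 253.8]] seam [392.1 245.8] rows 240 [49, 55, 48, 52, 88, 127, 115, 66, 50, 67, 70, 78, 95, 112, 115, 113, 117, 118, 116, 114, 117, 117]
0.03 [[478.3, 249.8], [479.6, 250.4], [481.1, 251.0]] seam [473.6 245.9] rows 240 [56, 57, 54, 61, 93, 112, 75, 72, 60, 72, 76, 89, 91, 98, 105, 106, 106, 106, 105, 107, 101, 105]
```

The lid seam stays on row 245 from hinge to front edge, so the lid is flush. The catch force also dropped from about 7–10 N to 0.6 N as the lid went past it. Handing in.

```bash
python3 -c "
from workcell import *
print(job_done())"
```

```text
the job is handed in; nothing more can be done
None
```

The job is handed in at about 24 s: the housing lies knob up in the bay, the wedge is pressed fully home below the rim, the lid is snapped shut and flush, and I touched nothing else on the counter.

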